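# Index the ukulele body round to the sanding drum and lock it

## Task

Swing the turntable round by its upright steel handle until the wide end of the ukulele body points squarely at the sanding drum and the table has settled in its click stop there. Then turn the black lock knob clockwise just past its click, so that it rests in its next stop, and let go. Do not shift the sanding block, the glue bottle or the wax tin.

Things in the scene. Friction and masses are not known exactly. Their poses are not given: they have to be found in the camera images.
- stand: Fixed green indexing stand on a dark 300 x 200 mm iron foot plate. Origin: on the bench top (z = 0) exactly below the turntable's vertical axis. Its -x side carries the lock knob, roughly towards the robot; z up. Its yaw and place on the bench vary.
- turntable (a joint): Angle (rad) of the round turntable about the stand's vertical axis, positive counter-clockwise from above. Click stops at 0, +-0.785, +-1.571, +-2.356; end of travel +-2.5. About 6 N at the handle moves it on to the next; it drops in by itself from within 10 degrees. At 0 the ukulele's wide end points along the stand's -x, at +1.571 along its -y, at -1.571 along its +y. Starts at 0 or +-0.785.
- handle_grip (a point): The gripping point of the upright round steel handle (24 mm in diameter), on its centre line, 145 mm above the bench. The handle stands fixed on the turntable beside the ukulele's narrow end, 97 mm from the turntable's axis, across from the wide end, from 68 mm to its top at 163 mm above the bench.
- wide_end (a point): Middle of the wide end's top edge of the ukulele body, 110 mm from the turntable's axis, 118 mm above the bench (its highest part but the handle). The body, 180 mm long, 130 mm across its wide end and 96 mm across its narrow end, is fixed on the round aluminium turntable, 230 mm across, whose top is 68 mm above the bench.
- knob (a joint): Angle in rad of the black lock knob, positive clockwise seen from above; starts in its free stop at 0. Click over at about 0.52, then it drops into its locked stop at 1.047 (60 degrees); end of travel at 1.4. Peak torque about 0.13 N m.
- knob_grip (a point): Gripping point of the lock knob, on its vertical axis, 98 mm above the bench, 162 mm from the turntable's axis along the stand's -x. The grip is an upright black bar 75 mm long, 18 mm thick, from 75 to 109 mm above the bench, on a round hub of 48 mm; at 0 the bar lies along the stand's y. The point's axes turn with the knob: the bar lies along its y.
- drum: Fixed spindle sanding drum: an upright cylinder 76 mm in diameter covered in brown-red abrasive, with a steel washer and nut on top, on a 100 mm round foot, 137 mm high. Origin: the middle of its underside. It stands 235 mm from the turntable's axis, either on the stand's -y or on its +y side.
- dust_port: Fixed grey sheet-metal dust pick-up: a 90 mm square box, stepped, with a 50 mm pipe stub on top, 130 mm high. Origin: the middle of its underside. It stands 235 mm from the turntable's axis on the side away from the drum; not to be used.
- sanding_block: Loose cork sanding block, 110 x 75 x 35 mm, lying on the bench. Origin: middle of its underside. Leave it alone.
- glue_bottle: Loose white glue bottle, 60 mm in diameter, 160 mm high. Origin: middle of its underside. Leave it alone.
- wax_tin: Loose flat round steel tin with a dark lid, 68 mm in diameter, 42 mm high, on the bench beyond the stand. Origin: middle of its underside. Leave it alone.

How it is judged:
By the outcome, as a careful person would: the job done as asked, in the order asked, and still so for the second after the job is handed in, with the robot touching nothing.
It also fails if it takes over 61 s, if anything falls off the work surface, if the arm or the gripper's body presses on something with over 40 N, if the wrist force passes 120 N, or if a joint passes its speed limit or range.

## Robot

A 6-joint arm with a two-finger parallel gripper is mounted at the origin on the work surface. World frame = base frame: x ahead of the robot, y to its left, z up, the work surface at z = 0. Lengths are in mm, angles in rad, forces in N, time in s.
With the tool pointing down it reaches from about 350 to 875 mm from the base axis. Payload 4.2 kg.
Tool frame: the origin (TCP) lies midway between the tips of the shut fingers; the grasp point (between the pads) lies 19 mm behind it (arm.tcp_to_grasp is the distance from the TCP to the grasp point, in mm); z points along the fingers, y is the line along which they close (so a half turn about z gives the same grasp; the last joint's range is limited). The gripper opens to 85 mm and grips with 20 to 120 N. Pads are 22 mm wide; open, the fingers measure 114 mm over their backs; the gripper's body (76 mm by 85 mm) begins 54 mm behind the grasp point. The pads swing forward as they close: fully open they stand 13 mm farther back than shut.
Start: joints at [-0.861, 0.385, 0.008, 0, -1.194, -0.259], TCP at [272.315, -562.533, 195.912] pointing down, gripper open.
Joint ranges: [-3.14, 3.14], [-1.21, 2.06], [-1.07, 1.41], [-3.16, 2.05], [-2.99, -0.16], [-3.1, 3.1]. Speed limits (rad/s): [2.79, 2.79, 3.14, 3.14, 3.14, 3.14].

## Interface

Orientations are given as a unit quaternion [x, y, z, w].
In Python, from bench import arm, get_image gives the robot as it stands.
- The arm moves only by the tool drive_tool, never from a script. Its argument "deltas" is a list of rows, each a list of 2 entries, a list of its own where there are three numbers: the shift along the tool's x, y, z in cm, then the turn, a rotation vector about the tool's x, y, z in degrees. In form: [[[x, y, z], [ax, ay, az]], ...]. A call has 1 to 12 rows; each row shifts and turns the commanded pose from where the row before left it, along the tool's axes as they then stand; what a row does not reach is not made up. A row lasts 1/10 s, in which the tool goes at most 50 mm and 8.59 degrees, less where a joint would pass 70% of its speed; a pose out of reach is approached as far as the arm can. A call with a gripper value outside its range is refused whole. "claw" is the finger opening in cm, from 0 to 8.54, set as the call begins (left out, the last holds). The fingers move at their own pace and stop on an object; the grip force is fixed at half the most. Time passes only in rows, so rows that do not move let the fingers close. It gives the time, the measured TCP pose, the force, the opening and the grip force at its end, in the units of the state.
- arm.read_state(): the state, without advancing time (a new reading comes with each control period).
- get_image(name): name is "scene" or "top"; returns a dict with "img" (480x640x3 uint8, red, green, blue), "fx", "fy", "cx", "cy" (pixels), "eye" and "orientation" of the camera in the world. Camera axes: x right, y down, z forward; pixel columns grow to the right and rows downward; lengths in mm; the calibration is good to about 2 mm. A picture is of the moment at which its call begins. There is no depth.
- arm.job_done(): hands the job in; it is judged then, once.
The state is a dict: "clock": time; "joints": joint angles; "joint_vel": joint speeds; "joint_efforts": joint torques, N m; "position": TCP position; "ee_rot": TCP orientation; "contact_force": force on the tool from outside, world axes, zero at the start; "wrist_torque": the same for the moment, N m; "gripper_width": finger opening in mm; "grasp_force": force on a finger pad.
Only numpy, scipy, OpenCV 4.12 (cv2) and the standard library are available. Lean on these libraries where they do the work, as an engineer would, in place of code of your own. Each camera call takes 0.05 s, during which the arm holds its last target. There are 200 camera calls.

## Working session

There is one attempt and no reset: what is moved stays moved. The work goes in short steps, Python scripts to look and compute and a tool call to move; the robot and the scene stay as the last step left them, time stands still between calls to the robot, and variables do not carry over. Pictures are saved under pics/ and viewed, at most 10 in all, crops included, and the job is handed in when it is done.

Besides the shell and the picture viewer there is one more tool, called in YAML: its name, and indented under it one key for each argument. drive_tool: Moves the arm, as the interface text tells. Its arguments: {"type":"object","properties":{"deltas":{"type":"array"},"claw":{"type":"number"}},"required":["deltas"]}

```bash
mkdir -p pics
python3 - <<'E'
from bench import arm,get_image
import cv2,json
for n in("top","scene"):
    d=get_image(n);cv2.imwrite(f"pics/{n}0.png",d["img"][:,:,::-1])
    print({k:v for k,v in d.items() if k!="img"})
print(arm.read_state())
E
```

```text
{'fx': 505.7416182108246, 'fy': 505.7416182108246, 'cx': 323.2678413274815, 'cy': 238.87172950504225, 'eye': array([ 466.5054872 ,   -4.91195098, 1172.62625651]), 'orientation': array([-0.70383118,  0.70883357, -0.03033731,  0.03544414])}
{'fx': 454.94584144327894, 'fy': 454.94584144327894, 'cx': 310.4900517780795, 'cy': 227.59894028988361, 'eye': array([1016.55826465, -588.74298285,  595.29670185]), 'orientation': array([ 0.83228951,  0.27168039, -0.1409184 , -0.46219686])}
{'clock': 0.1, 'joints': array([-8.61401674e-01,  3.85442648e-01,  6.77371898e-03, -4.54099313e-04,
       -1.19402301e+00, -2.58613759e-01]), 'joint_vel': array([ 0.00023078, -0.00091034,  0.00318822,  0.00186567,  0.00013272,
       -0.0001635 ]), 'joint_efforts': array([-3.01281916e-04, -3.93319130e+01,  1.88928759e+01,  4.19791326e+00,
       -2.59385590e-03,  8.45377794e-07]), 'position': array([ 272.05679705, -562.01786143,  194.95495692]), 'ee_rot': array([-2.23405225e-01,  9.74725173e-01,  9.37146047e-04, -2.54237160e-04]), 'contact_force': array([-0.73276234, -1.2380927 , -0.33028394]), 'wrist_torque': array([-0.00452719, -0.01341227, -0.06201115]), 'grasp_force': 0.0, 'gripper_width': 85.48368329913266}
```

View pics/top0.png

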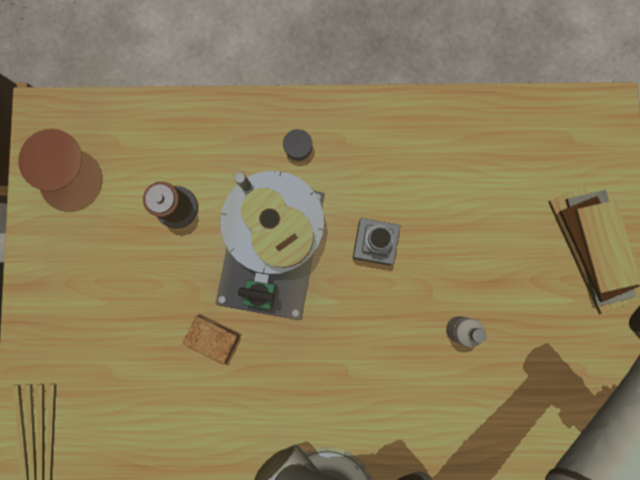

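View pics/scene0.png

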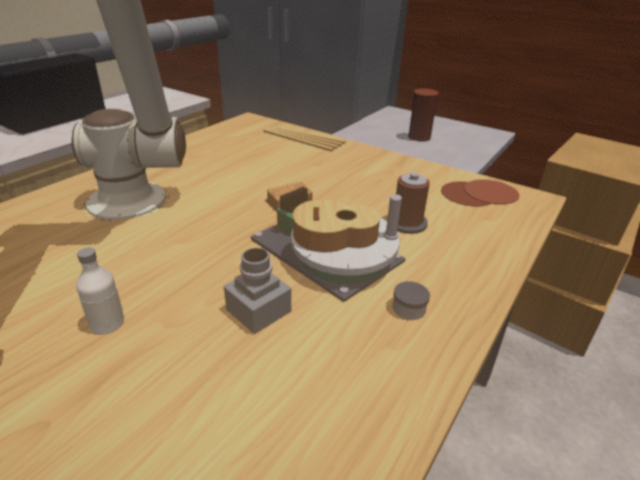

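The top view shows the drum on the left at (165,200), which is the stand's +y side. The wide end points lower right (table at +0.785) and the handle top is at (241,178). I need −2.356 rad, clockwise. Next I'll enlarge the picture to measure.

Run:
```python
import cv2
i=cv2.imread("pics/top0.png")[120:330,130:410]
i=cv2.resize(i,None,fx=2.857,fy=2.857,interpolation=cv2.INTER_CUBIC);print(i.shape);cv2.imwrite("pics/c0.png",i[:600,:800])
```

```text
(600, 800, 3)
```

View pics/c0.png

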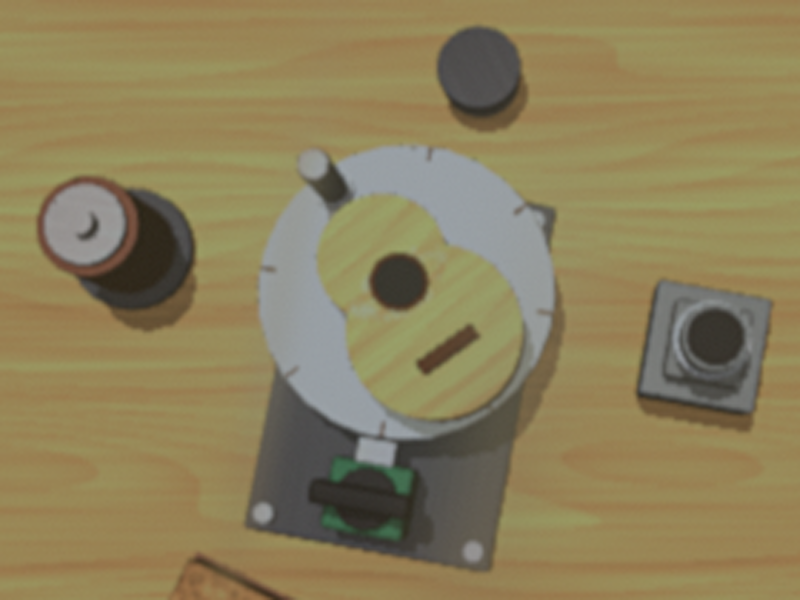

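The crop (scale 2.857, offset 130,120) shows the disc centre at about (407,293), handle top at (314,164), knob bar from (311,491) to (411,503), drum top at (87,225) and port pipe at (716,337).

```bash
cat > h.py <<'E'
import numpy as np
from scipy.spatial.transform import Rotation as R
def ray(d,uv,z):
    v=R.from_quat(d["orientation"]).apply([(uv[0]-d["cx"])/d["fx"],(uv[1]-d["cy"])/d["fy"],1])
    return (d["eye"]+v*(z-d["eye"][2])/v[2])
def pix(d,P):
    c=R.from_quat(d["orientation"]).inv().apply(np.array(P)-d["eye"])
    return np.array([d["fx"]*c[0]/c[2]+d["cx"],d["fy"]*c[1]/c[2]+d["cy"]])
E
python3 - <<'E'
from h import *
from bench import get_image,arm
from scipy.optimize import least_squares
d=get_image("top")
M=[((407.5,293),(0,0,68)),((361,497),(-162,0,109)),((314,164),None,163),((87,225),(0,235,132)),((716,337),(0,-235,130)),((247,525),None,10),((490,570),None,10)]
c=lambda p:(p[0]/2.857+130,p[1]/2.857+120)
for m in M: print(m[0],ray(d,c(m[0]),m[-1] if m[1] is None else m[1][2]).round(1))
fit=[(m[0],m[1]) for m in M if m[1]]+[((314,164),(97*.7071,97*.7071,163))]
def w(q,l):
    co,s=np.cos(q[2]),np.sin(q[2]);return [q[0]+co*l[0]-s*l[1],q[1]+s*l[0]+co*l[1],l[2]]
f=lambda q:np.concatenate([ray(d,c(p),l[2])[:2]-w(q,l)[:2] for p,l in fit])
r=least_squares(f,[500,100,0]);print(r.x,r.fun.round(1))
q=r.x
for a in(45,0,-45,-90):print(a,np.round(w(q,(97*np.cos(np.radians(a)),97*np.sin(np.radians(a)),145)),1))
print(w(q,(-162,0,98)),R.from_quat(arm.read_state()["ee_rot"]).as_matrix().round(3))
# objects
for n,p,z in(("tin",(480,68),42),):print(n,ray(d,c(p),z))
for n,p,z in(("cork",(211,338),35),("glue",(477,334),160)):print(n,ray(d,p,z))
E
```

```text
(407.5, 293) [606.5 114.   68. ]
(361, 497) [451.  143.3 109. ]
(314, 164) [687.4 170.5 163. ]
(87, 225) [650.3 341.5 132. ]
(716, 337) [ 564.9 -116.4  130. ]
(247, 525) [427.9 248.2  10. ]
(490, 570) [391.1  53.9  10. ]
[ 6.07888539e+02  1.13691164e+02 -1.83492642e-01] [-1.3  0.3  2.4  0.  -0.5 -3.2 -0.1  1.  -0.5  1.9]
45 [687.8 168.6 145. ]
0 [703.3  96.  145. ]
-45 [662.8  33.7 145. ]
-90 [590.2  18.3 145. ]
[np.float64(448.60812892347457), np.float64(143.25044367566173), 98] [[-0.9   -0.436 -0.001]
 [-0.436  0.9    0.001]
 [ 0.     0.002 -1.   ]]
tin [790.79032716  59.18853693  42.        ]
cork [353.31862576 253.94305069  35.        ]
glue [ 370.39884763 -299.78073552  160.        ]
```

drive_tool:
  deltas:
    - [[0, 0, -0.3], [0, 0, -8.5]]
    - [[0, 0, -0.3], [0, 0, -8.5]]
    - [[0, 0, -0.3], [0, 0, -8.5]]
    - [[0, 0, -0.3], [0, 0, -8.5]]
    - [[0, 0, -0.3], [0, 0, -8.5]]
    - [[0, 0, -0.3], [0, 0, -8.5]]
    - [[0, 0, -0.3], [0, 0, -8.5]]
    - [[0, 0, -0.3], [0, 0, -8.5]]
    - [[0, 0, -0.3], [0, 0, -8.5]]
    - [[0, 0, -0.3], [0, 0, -8.5]]
    - [[0, 0, -0.3], [0, 0, -8.5]]
    - [[0, 0, -0.3], [0, 0, -8.5]]
  claw: 6

```text
clock: 1.35
position: [272.2, -562.3, 231.5]
ee_rot: [0.899, -0.437, -0.0, -0.0]
contact_force: [-0.1, -0.6, 0.0]
gripper_width: 59.9
grasp_force: 0.0
```

drive_tool:
  deltas:
    - [[0, 0, -0.3], [0, 0, -8.5]]
    - [[0, 0, -0.3], [0, 0, -8.5]]
    - [[0, 0, -0.3], [0, 0, -8.5]]
    - [[0, 0, -0.3], [0, 0, -8.5]]
    - [[0, 0, -0.3], [0, 0, -8.5]]
    - [[0, 0, -0.3], [0, 0, -8.5]]
    - [[0, 0, -0.3], [0, 0, -8.5]]
    - [[0, 0, -0.3], [0, 0, -8.5]]
    - [[0, 0, -0.3], [0, 0, -8.5]]
    - [[0, 0, -0.3], [0, 0, -8.5]]
    - [[0, 0, 0], [0, 0, -1.7]]
    - [[0, 0, 0], [0, 0, 0]]

```text
clock: 2.55
position: [272.3, -562.4, 261.5]
ee_rot: [0.955, 0.296, -0.0, -0.0]
contact_force: [-0.4, -0.0, 0.1]
gripper_width: 60.2
grasp_force: 0.0
```

```bash
cat >> h.py <<'E'
def go(xyz,yaw):
    "tool-frame offset cm to xyz (mm) and tilt/yaw error deg"
    from bench import arm
    s=arm.read_state();r=R.from_quat(s["ee_rot"])
    y=np.radians(yaw);T=np.array([[np.cos(y),np.sin(y),0],[np.sin(y),-np.cos(y),0],[0,0,-1]]).T
    T=np.column_stack([[np.cos(y),np.sin(y),0],[np.sin(y),-np.cos(y),0],[0,0,-1]])
    print("pos",s["position"].round(1),"w",s["gripper_width"].round(1),"F",s["contact_force"].round(1),"t",s["clock"],"q",s["joints"].round(2))
    print("shift cm",(r.inv().apply(np.array(xyz)-s["position"])/10).round(2),"turn deg",np.degrees((r.inv()*R.from_matrix(T)).as_rotvec()).round(2))
E
python3 -c "
from h import *
go((687.5,168.8,255),34.5)"
```

```text
Traceback (most recent call last):
  File "h.py", line 15, in go
    print("pos",s["position"].round(1),"w",s["gripper_width"].round(1),"F",s["contact_force"].round(1),"t",s["clock"],"q",s["joints"].round(2))
                                           ^^^^^^^^^^^^^^^^^^^^^^^^
AttributeError: 'float' object has no attribute 'round'
```

```bash
sed -i 's/"gripper_width"\].round(1)/"gripper_width"]/; /\.T$/s/;T=.*//' h.py
python3 -c "
from h import *
go((687.5,168.8,255),34.5)"
```

```text
pos [ 272.3 -562.4  261.5] w 60.1645621008355 F [-0.4 -0.   0.1] t 2.55 q [-0.86  0.35  0.12 -0.   -1.34  3.03]
shift cm [ 75.57 -36.87   0.69] turn deg [-0.04 -0.01 -0.1 ]
```

drive_tool:
  deltas:
    - [[1.5, -0.73, 0], [0, 0, 0]]
    - [[3.3, -1.61, 0], [0, 0, 0]]
    - [[3.3, -1.61, 0], [0, 0, 0]]
    - [[3.3, -1.61, 0], [0, 0, 0]]
    - [[3.3, -1.61, 0], [0, 0, 0]]
    - [[3.3, -1.61, 0], [0, 0, 0]]
    - [[3.3, -1.61, 0], [0, 0, 0]]
    - [[3.3, -1.61, 0], [0, 0, 0]]
    - [[3.3, -1.61, 0], [0, 0, 0]]
    - [[3.3, -1.61, 0], [0, 0, 0]]
    - [[3.3, -1.61, 0], [0, 0, 0]]
    - [[3.3, -1.61, 0], [0, 0, 0]]

```text
clock: 3.75
position: [479.4, -194.1, 261.9]
ee_rot: [0.955, 0.296, 0.0, -0.0]
contact_force: [-0.3, -1.0, 0.2]
gripper_width: 59.9
grasp_force: 0.0
```

drive_tool:
  deltas:
    - [[3.3, -1.61, 0], [0, 0, 0]]
    - [[3.3, -1.61, 0], [0, 0, 0]]
    - [[3.3, -1.61, 0], [0, 0, 0]]
    - [[3.3, -1.61, 0], [0, 0, 0]]
    - [[3.3, -1.61, 0], [0, 0, 0]]
    - [[3.3, -1.61, 0], [0, 0, 0]]
    - [[3.3, -1.61, 0], [0, 0, 0]]
    - [[3.3, -1.61, 0], [0, 0, 0]]
    - [[3.3, -1.61, 0], [0, 0, 0]]
    - [[3.3, -1.61, 0], [0, 0, 0]]
    - [[3.3, -1.61, 0], [0, 0, 0]]
    - [[0, 0, 0], [0, 0, 0]]

```text
clock: 4.95
position: [678.3, 159.8, 259.4]
ee_rot: [0.955, 0.298, -0.001, -0.0]
contact_force: [-0.1, 0.2, -1.3]
gripper_width: 59.8
grasp_force: 0.0
```

Run:
```python
from h import *
go((687.5,168.8,126),34.5)
from bench import get_image
import cv2
d=get_image("scene");print(pix(d,(687.5,168.8,163)))
i=d["img"][100:325,240:540,::-1];cv2.imwrite("pics/s1.png",cv2.resize(i,(800,600),interpolation=cv2.INTER_CUBIC))
```

```text
pos [678.3 159.8 259.4] w 59.75792015329912 F [-0.1  0.2 -1.3] t 4.95 q [ 0.46  0.48  0.32 -0.   -1.41  1.71]
shift cm [ 1.29 -0.2  13.34] turn deg [-0.07  0.1   0.16]
[393.36299279 196.6228136 ]
```

View pics/s1.png

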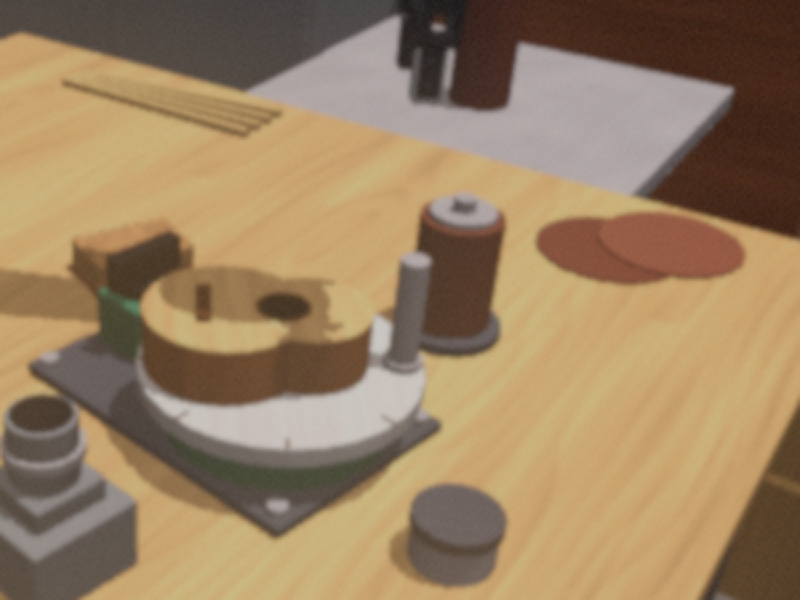

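The handle top appears at crop (416,260), i.e. full-image (396,197.5), within about 2.5 px of the prediction. The gripper is clear above it, so I'll descend with open fingers and then close.

drive_tool:
  deltas:
    - [[1.4, -0.25, 0], [0, 0, 0]]
    - [[0, 0, 1.5], [0, 0, 0]]
    - [[0, 0, 2], [0, 0, 0]]
    - [[0, 0, 2], [0, 0, 0]]
    - [[0, 0, 2], [0, 0, 0]]
    - [[0, 0, 2], [0, 0, 0]]
    - [[0, 0, 2], [0, 0, 0]]
    - [[0, 0, 1.5], [0, 0, 0]]
    - [[0, 0, 0.2], [0, 0, 0]]
    - [[0, 0, 0], [0, 0, 0]]

```text
clock: 6.0
position: [687.6, 164.8, 130.2]
ee_rot: [0.955, 0.296, -0.0, 0.0]
contact_force: [-0.9, -0.5, 1.4]
gripper_width: 59.9
grasp_force: 0.0
```

drive_tool:
  deltas:
    - [[0, 0, 0], [0, 0, 0]]
    - [[0, 0, 0], [0, 0, 0]]
    - [[0, 0, 0], [0, 0, 0]]
    - [[0, 0, 0], [0, 0, 0]]
    - [[0, 0, 0], [0, 0, 0]]
  claw: 3

```text
clock: 6.5
position: [688.1, 165.3, 130.1]
ee_rot: [0.955, 0.297, 0.0, -0.0]
contact_force: [0.4, 0.9, 0.0]
gripper_width: 29.8
grasp_force: 0.0
```

Run:
```python
from h import *
go((688.5,170,126),34.5)
from bench import get_image
import cv2
d=get_image("scene")
i=d["img"][100:325,240:540,::-1];cv2.imwrite("pics/s2.png",cv2.resize(i,(800,600),interpolation=cv2.INTER_CUBIC))
```

```text
pos [688.1 165.3 130.1] w 29.83051812434022 F [0.4 0.9 0. ] t 6.5 q [ 0.46  0.57  0.15  0.   -1.15  1.71]
shift cm [ 0.3  -0.36  0.41] turn deg [ 0.   -0.02  0.03]
```

View pics/s2.png

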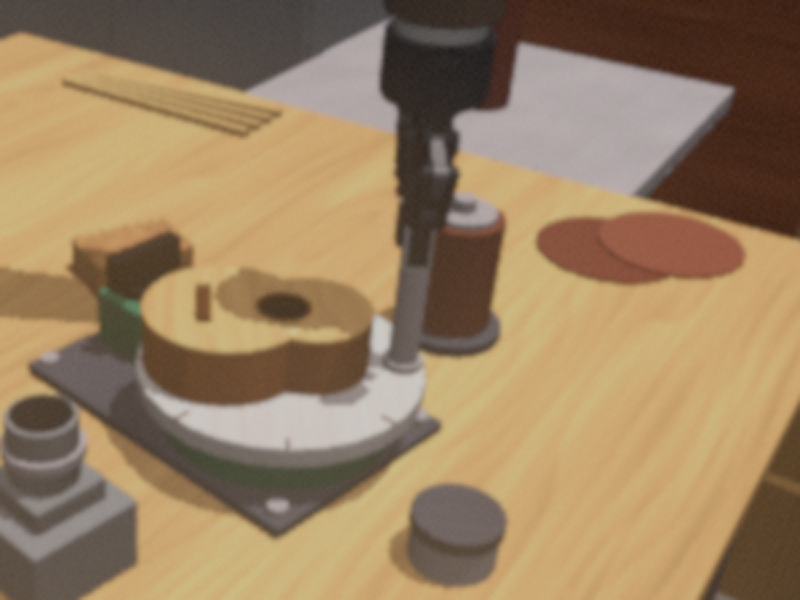

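The fingers straddle the handle at 30 mm opening. That loose cage lets it swing without fighting the axis, so I'll lower 4 mm and drive the arc in 27 steps of 5°.

drive_tool:
  deltas:
    - [[0.2, 0, 0.4], [0, 0, 0]]
    - [[0, 0, 0], [0, 0, 0]]
    - [[-0.04, 0.845, 0], [0, 0, 5]]
    - [[-0.04, 0.845, 0], [0, 0, 5]]
    - [[-0.04, 0.845, 0], [0, 0, 5]]
    - [[-0.04, 0.845, 0], [0, 0, 5]]
    - [[-0.04, 0.845, 0], [0, 0, 5]]
    - [[-0.04, 0.845, 0], [0, 0, 5]]
    - [[-0.04, 0.845, 0], [0, 0, 5]]
    - [[-0.04, 0.845, 0], [0, 0, 5]]
    - [[-0.04, 0.845, 0], [0, 0, 5]]
    - [[0, 0, 0], [0, 0, 0]]

```text
clock: 7.75
position: [704.7, 92.9, 125.5]
ee_rot: [0.996, -0.092, -0.0, 0.0]
contact_force: [0.3, 0.1, -0.5]
gripper_width: 29.9
grasp_force: 0.0
```

Run:
```python
from h import *
go((703.5,96,126),-10.5)
```

```text
pos [704.7  92.9 125.5] w 29.93109185195458 F [ 0.3  0.1 -0.5] t 7.75 q [ 0.36  0.58  0.15  0.   -1.14  1.03]
shift cm [-0.18 -0.29 -0.05] turn deg [ 0.02  0.04 -0.03]
```

drive_tool:
  deltas:
    - [[-0.15, 0, 0], [0, 0, 0]]
    - [[-0.04, 0.845, 0], [0, 0, 5]]
    - [[-0.04, 0.845, 0], [0, 0, 5]]
    - [[-0.04, 0.845, 0], [0, 0, 5]]
    - [[-0.04, 0.845, 0], [0, 0, 5]]

```text
clock: 8.25
position: [691.4, 63.0, 125.7]
ee_rot: [0.965, -0.263, -0.0, -0.0]
contact_force: [-0.3, -0.6, 0.0]
gripper_width: 29.9
grasp_force: 0.0
```

drive_tool:
  deltas:
    - [[-0.04, 0.845, 0], [0, 0, 5]]
    - [[-0.04, 0.845, 0], [0, 0, 5]]
    - [[-0.04, 0.845, 0], [0, 0, 5]]
    - [[-0.04, 0.845, 0], [0, 0, 5]]
    - [[-0.04, 0.845, 0], [0, 0, 5]]
    - [[0, 0, 0], [0, 0, 0]]

```text
clock: 8.85
position: [662.2, 32.0, 126.0]
ee_rot: [0.885, -0.465, -0.0, 0.0]
contact_force: [0.4, 0.1, 0.9]
gripper_width: 29.5
grasp_force: 0.0
```

Run:
```python
from h import *
go((662.8,33.7,126),-55.5)
```

```text
pos [662.2  32.  126. ] w 29.4866736071063 F [0.4 0.1 0.9] t 8.85 q [ 0.29  0.5   0.01 -0.   -1.08  0.31]
shift cm [-0.1  -0.15  0.  ] turn deg [0.01 0.01 0.11]
```

Run:
```python
from bench import get_image
import cv2
d=get_image("scene")
i=d["img"][100:325,240:540,::-1];cv2.imwrite("pics/s3.png",cv2.resize(i,(800,600),interpolation=cv2.INTER_CUBIC))
```

```text
(no output)
```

View pics/s3.png

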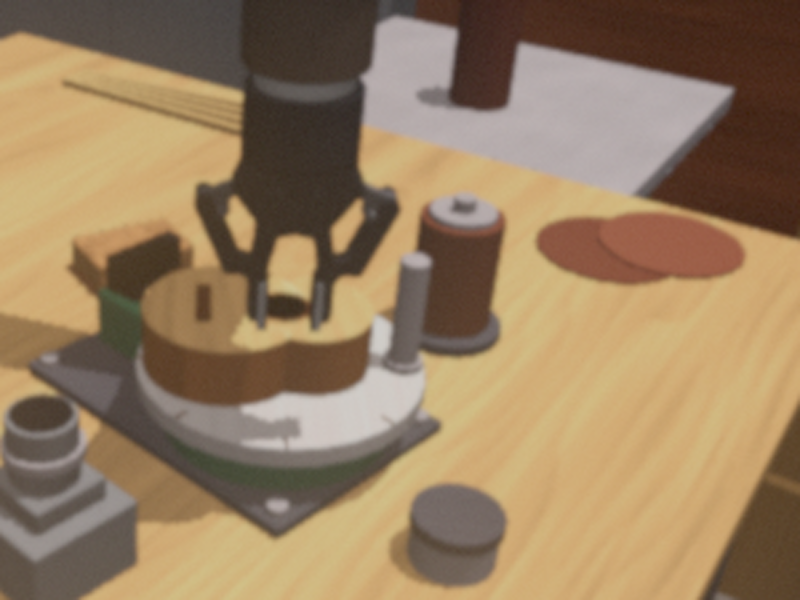

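The handle is still at its starting place, (416,260) in the crop, so the cage missed it. I'll check the fingertip projection, which the picture shows at crop (262..318, 327).

Run:
```python
from h import *
from bench import get_image,arm
import cv2
d=get_image("scene");t=get_image("top")
s=arm.read_state();p=s["position"];r=R.from_quat(s["ee_rot"]).as_matrix()
print("mid",(pix(d,p)-[240,100])*800/300, [((pix(d,p+k*r[:,1])-[240,100])*800/300).round() for k in(-15,15)])
# handle from two views
from scipy.optimize import least_squares
c=(314/2.857+130,164/2.857+120);e=(396,197.5)
f=lambda P:np.r_[pix(t,P)-c,pix(d,P)-e]
o=least_squares(f,[688,168,163]);print(o.x,o.fun)
print((pix(t,p)-[130,120])*2.857)
for P in[(688.1,165.3,130),(688.1,165.3,163)]:print((pix(d,P)-[240,100])*800/300)
i=t["img"][120:330,130:410,::-1];cv2.imwrite("pics/c3.png",cv2.resize(i,(800,600),interpolation=cv2.INTER_CUBIC))
```

```text
mid [283.19637857 367.50830564] [array([305., 368.]), array([262., 367.])]
[689.87007306 172.14595862 159.91450961] [-0.53473165 -0.87196823 -0.99552893  0.18457384]
[510.17722744 205.72898824]
[402.69640641 297.59339533]
[407.56331096 259.65035871]
```

View pics/c3.png

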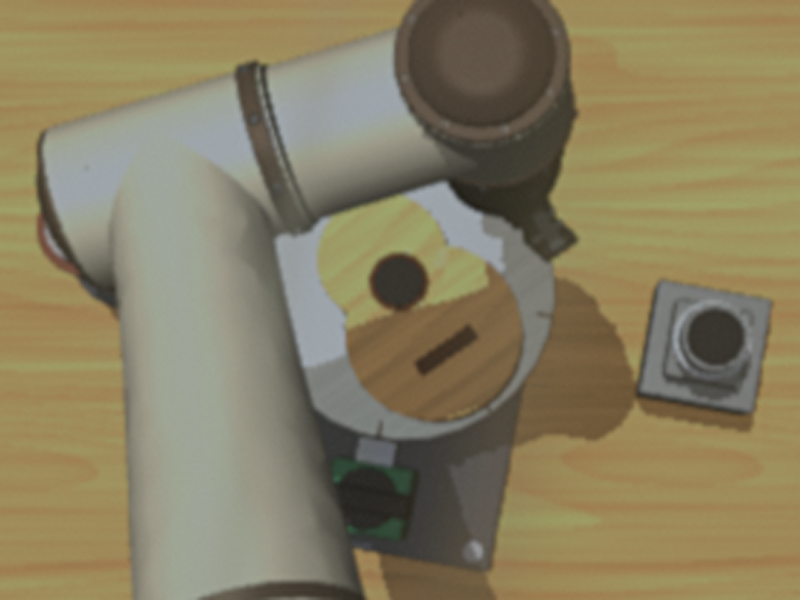

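The fingertips show at crop y≈327 where 367 was predicted, so they really sit about 35 mm higher than the TCP reading implies. They skimmed just over the handle. I'll go back along the arc and check the s1 picture for the same offset.

drive_tool:
  deltas:
    - [[0, 0, -2], [0, 0, 0]]
    - [[-0.09, -1.35, 0], [0, 0, -8]]
    - [[-0.09, -1.35, 0], [0, 0, -8]]
    - [[-0.09, -1.35, 0], [0, 0, -8]]
    - [[-0.09, -1.35, 0], [0, 0, -8]]
    - [[-0.09, -1.35, 0], [0, 0, -8]]
    - [[-0.09, -1.35, 0], [0, 0, -8]]
    - [[-0.09, -1.35, 0], [0, 0, -8]]
    - [[-0.09, -1.35, 0], [0, 0, -8]]
    - [[-0.09, -1.35, 0], [0, 0, -8]]
    - [[-0.09, -1.35, 0], [0, 0, -8]]
    - [[-0.09, -1.35, 0], [0, 0, -8]]
  claw: 6

```text
clock: 10.2
position: [690.2, 165.1, 145.4]
ee_rot: [0.959, 0.284, -0.0, 0.0]
contact_force: [-0.1, 0.1, 0.7]
gripper_width: 59.6
grasp_force: 0.0
```

drive_tool:
  deltas:
    - [[0, -0.34, 0], [0, 0, -2]]
    - [[0, 0, 0], [0, 0, 0]]

```text
clock: 10.4
position: [688.1, 168.0, 145.7]
ee_rot: [0.955, 0.298, 0.0, -0.0]
contact_force: [-0.0, -0.7, 0.4]
gripper_width: 60.0
grasp_force: 0.0
```

Run:
```python
from h import *
from bench import get_image
go((689,170.5,126),34.5)
d=get_image("scene")
for z in(259,280,300):print(z,(pix(d,(678.3,159.8,z))-[240,100])*800/300)
```

```text
pos [688.1 168.  145.7] w 59.98919769672279 F [-0.  -0.7  0.4] t 10.4 q [ 0.47  0.56  0.17 -0.   -1.18  1.71]
shift cm [ 0.21 -0.15  1.97] turn deg [-0.   -0.    0.18]
259 [406.8781036 139.5276667]
280 [410.25376085 111.56017872]
300 [413.55228677  84.2317276 ]
```

drive_tool:
  deltas:
    - [[0.2, -0.15, 0], [0, 0, 0]]
    - [[0, 0, 1], [0, 0, 0]]
    - [[0, 0, 1], [0, 0, 0]]
    - [[0, 0, 1], [0, 0, 0]]
    - [[0, 0, 1], [0, 0, 0]]
    - [[0, 0, 1], [0, 0, 0]]
    - [[0, 0, 0], [0, 0, 0]]

```text
clock: 11.15
position: [687.6, 168.6, 93.3]
ee_rot: [0.955, 0.297, -0.002, 0.0]
contact_force: [0.0, 0.4, -0.5]
gripper_width: 60.1
grasp_force: 0.0
```

drive_tool:
  deltas:
    - [[0, 0, 0], [0, 0, 0]]
    - [[0, 0, 0], [0, 0, 0]]
    - [[0, 0, 0], [0, 0, 0]]
    - [[0, 0, 0], [0, 0, 0]]
    - [[0, 0, 0], [0, 0, 0]]
    - [[0, 0, 0], [0, 0, 0]]
  claw: 1.8

```text
clock: 11.75
position: [689.4, 169.5, 97.0]
ee_rot: [0.955, 0.297, 0.001, -0.0]
contact_force: [-1.7, 1.2, 3.4]
gripper_width: 22.3
grasp_force: 58.8
```

Run:
```python
from h import *
from bench import get_image
import cv2
go((689,170.5,126),34.5)
d=get_image("scene")
i=d["img"][100:325,240:540,::-1];cv2.imwrite("pics/s4.png",cv2.resize(i,(800,600),interpolation=cv2.INTER_CUBIC))
```

```text
pos [689.4 169.5  97. ] w 22.347377948718602 F [-1.7  1.2  3.4] t 11.75 q [ 0.47  0.6   0.11 -0.   -1.08  1.71]
shift cm [ 0.03 -0.1  -2.9 ] turn deg [ 0.01 -0.1   0.03]
```

View pics/s4.png

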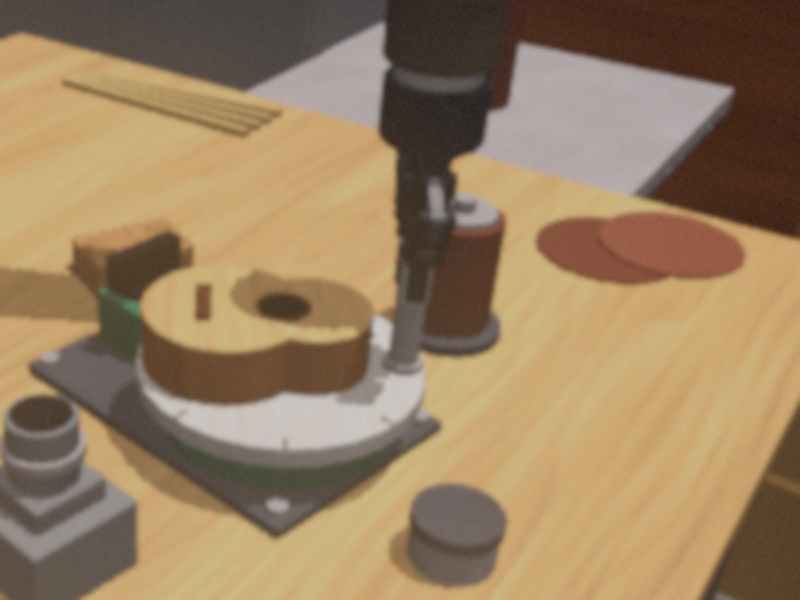

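The grip holds: width 22 mm, 59 N on the pads, fingers well over the handle top. Now the first 45° of the arc.

drive_tool:
  deltas:
    - [[-0.04, 0.845, 0], [0, 0, 5]]
    - [[-0.04, 0.845, 0], [0, 0, 5]]
    - [[-0.04, 0.845, 0], [0, 0, 5]]
    - [[-0.04, 0.845, 0], [0, 0, 5]]
    - [[-0.04, 0.845, 0], [0, 0, 5]]
    - [[-0.04, 0.845, 0], [0, 0, 5]]
    - [[-0.04, 0.845, 0], [0, 0, 5]]
    - [[-0.04, 0.845, 0], [0, 0, 5]]
    - [[-0.04, 0.845, 0], [0, 0, 5]]
    - [[0, 0, 0], [0, 0, 0]]

```text
clock: 12.8
position: [703.6, 96.5, 97.0]
ee_rot: [0.996, -0.093, -0.0, -0.001]
contact_force: [-4.6, 5.0, 5.9]
gripper_width: 22.4
grasp_force: 59.5
```

Run:
```python
from h import *
go((703.5,96,97),-10.5)
```

```text
pos [703.6  96.5  97. ] w 22.40625616573012 F [-4.6  5.   5.9] t 12.8 q [ 0.36  0.6   0.11 -0.   -1.09  1.02]
shift cm [-0.    0.05 -0.  ] turn deg [-0.07  0.02 -0.16]
```

Small forces and right on the arc. Next, the remaining 90°.

drive_tool:
  deltas:
    - [[-0.04, 0.845, 0], [0, 0, 5]]
    - [[-0.04, 0.845, 0], [0, 0, 5]]
    - [[-0.04, 0.845, 0], [0, 0, 5]]
    - [[-0.04, 0.845, 0], [0, 0, 5]]
    - [[-0.04, 0.845, 0], [0, 0, 5]]
    - [[-0.04, 0.845, 0], [0, 0, 5]]
    - [[-0.04, 0.845, 0], [0, 0, 5]]
    - [[-0.04, 0.845, 0], [0, 0, 5]]
    - [[-0.04, 0.845, 0], [0, 0, 5]]
    - [[0, 0, 0], [0, 0, 0]]

```text
clock: 13.8
position: [662.8, 36.2, 97.0]
ee_rot: [0.885, -0.466, -0.0, -0.002]
contact_force: [-2.8, 9.5, 5.2]
gripper_width: 22.3
grasp_force: 59.6
```

drive_tool:
  deltas:
    - [[-0.04, 0.845, 0], [0, 0, 5]]
    - [[-0.04, 0.845, 0], [0, 0, 5]]
    - [[-0.04, 0.845, 0], [0, 0, 5]]
    - [[-0.04, 0.845, 0], [0, 0, 5]]
    - [[-0.04, 0.845, 0], [0, 0, 5]]
    - [[-0.04, 0.845, 0], [0, 0, 5]]
    - [[-0.04, 0.845, 0], [0, 0, 5]]
    - [[-0.04, 0.845, 0], [0, 0, 5]]
    - [[-0.04, 0.845, 0], [0, 0, 5]]
    - [[0, 0, 0], [0, 0, 0]]
    - [[0, 0, 0], [0, 0, 0]]

```text
clock: 14.9
position: [592.4, 21.8, 96.9]
ee_rot: [-0.64, 0.768, -0.0, 0.003]
contact_force: [0.7, 9.4, 3.0]
gripper_width: 23.0
grasp_force: 59.9
```

Run:
```python
from h import *
go((590.2,18.3,97),-100.5)
```

```text
pos [592.4  21.8  96.9] w 22.978383048686556 F [0.7 9.4 3. ] t 14.9 q [ 0.31  0.41 -0.21 -0.   -0.94 -0.49]
shift cm [ 0.38  0.16 -0.01] turn deg [-0.23  0.22  0.16]
```

drive_tool:
  deltas:
    - [[0, 0, 0], [0, 0, 0]]
    - [[0, 0, 0], [0, 0, 0]]
    - [[0, 0, 0], [0, 0, 0]]
    - [[0, 0, 0], [0, 0, 0]]
    - [[0, 0, -2], [0, 0, 0]]
    - [[0, 0, -3], [0, 0, 0]]
    - [[0, 0, -3], [0, 0, 0]]
    - [[0, 0, -3], [0, 0, 0]]
    - [[0, 0, -3], [0, 0, 0]]
    - [[0, 0, 0], [0, 0, 0]]
  claw: 6

```text
clock: 15.9
position: [593.5, 18.9, 241.1]
ee_rot: [-0.64, 0.769, -0.003, 0.004]
contact_force: [0.1, -0.6, 0.5]
gripper_width: 60.3
grasp_force: 0.0
```

Run:
```python
from h import *
from bench import get_image
import cv2
go((448.6,143.3,200),-10.5)
t=get_image("top")
i=t["img"][120:330,130:410,::-1];cv2.imwrite("pics/c5.png",cv2.resize(i,(800,600),interpolation=cv2.INTER_CUBIC))
P=np.array([[689.4,169.5],[703.6,96.5],[662.8,36.2],[592.4,21.8]])
A=np.c_[2*P,np.ones(4)];x=np.linalg.lstsq(A,(P**2).sum(1),rcond=None)[0];print(x[:2],np.sqrt(x[2]+x[0]**2+x[1]**2))
```

```text
pos [593.5  18.9 241.1] w 60.268132586833296 F [ 0.1 -0.6  0.5] t 15.9 q [ 0.31  0.3  -0.01  0.   -1.26 -0.49]
shift cm [-9.59 16.54  3.98] turn deg [ -0.54  -0.3  -89.96]
[609.75336929 116.09650626] 95.88678133774735
```

View pics/c5.png

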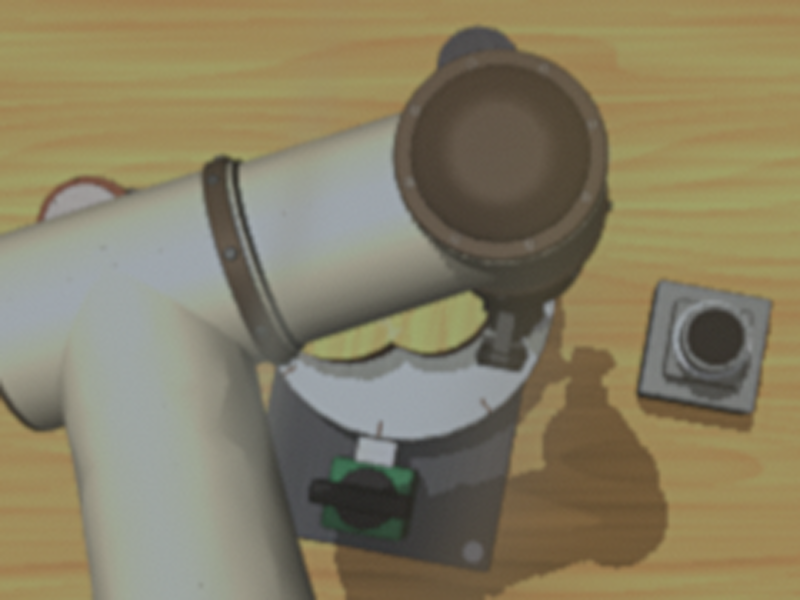

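The picture shows the body swung round with the wide end to the left, and a table tick sits at the index (380,427). The knob bar is unmoved at (361,497). The tool yaw already suits the knob, so I'll move above it.

drive_tool:
  deltas:
    - [[-0.96, 1.64, 0], [0, 0, 0]]
    - [[-1.94, 3.28, 0], [0, 0, 0]]
    - [[-1.94, 3.28, 0], [0, 0, 0]]
    - [[-1.94, 3.28, 0], [0, 0, 0]]
    - [[-1.94, 3.28, 0], [0, 0, 0]]
    - [[-0.96, 1.64, 0], [0, 0, 0]]
    - [[0, 0, 3], [0, 0, 0]]
    - [[0, 0, 3], [0, 0, 0]]
    - [[0, 0, 3], [0, 0, 0]]
    - [[0, 0, 0], [0, 0, 0]]
    - [[0, 0, 0], [0, 0, 0]]
  claw: 4.5

```text
clock: 17.05
position: [447.2, 143.7, 145.7]
ee_rot: [-0.64, 0.769, -0.0, -0.001]
contact_force: [0.7, 0.7, -0.4]
gripper_width: 45.1
grasp_force: 0.0
```

Run:
```python
from h import *
from bench import get_image
import cv2
go((450,144,52),-100.5)
d=get_image("scene")
i=d["img"][130:280,220:420,::-1];cv2.imwrite("pics/s6.png",cv2.resize(i,(800,600),interpolation=cv2.INTER_CUBIC))
for P in[(450,144,150),(450,144,182),(450,144,109)]:print((pix(d,P)-[220,130])*4)
```

```text
pos [447.2 143.7 145.7] w 45.070773103253934 F [ 0.7  0.7 -0.4] t 17.05 q [ 0.66  0.17 -0.43  0.   -0.97 -0.84]
shift cm [-0.1  -0.28  9.37] turn deg [ 0.05 -0.11  0.03]
[288.8628899  181.27768514]
[288.58185709 128.6139539 ]
[289.20951743 246.2334433 ]
```

drive_tool:
  deltas:
    - [[-0.1, -0.25, 0], [0, 0, 0]]
    - [[0, 0, 1.5], [0, 0, 0]]
    - [[0, 0, 1.5], [0, 0, 0]]
    - [[0, 0, 1.5], [0, 0, 0]]
    - [[0, 0, 1], [0, 0, 0]]
    - [[0, 0, 1], [0, 0, 0]]
    - [[0, 0, 0], [0, 0, 0]]
    - [[0, 0, 0], [0, 0, 0]]

```text
clock: 17.9
position: [450.3, 144.9, 81.3]
ee_rot: [-0.64, 0.769, -0.0, 0.0]
contact_force: [-0.8, -0.4, -0.5]
gripper_width: 44.8
grasp_force: 0.0
```

drive_tool:
  deltas:
    - [[0, 0, 0.5], [0, 0, 0]]
    - [[0, 0, 0.5], [0, 0, 0]]
    - [[0, 0, 0.5], [0, 0, 0]]
    - [[0, 0, 0.5], [0, 0, 0]]
    - [[0, 0, 0.4], [0, 0, 0]]
    - [[0, 0, 0], [0, 0, 0]]
    - [[0, 0, 0], [0, 0, 0]]

```text
clock: 18.6
position: [449.9, 144.7, 56.8]
ee_rot: [-0.64, 0.769, -0.0, -0.0]
contact_force: [0.0, 0.5, 0.7]
gripper_width: 45.1
grasp_force: 0.0
```

Run:
```python
from h import *
from bench import get_image
import cv2
go((450,144,52),-100.5)
d=get_image("scene")
i=d["img"][130:280,220:420,::-1];cv2.imwrite("pics/s7.png",cv2.resize(i,(800,600),interpolation=cv2.INTER_CUBIC))
```

```text
pos [449.9 144.7  56.8] w 45.121635357684994 F [0.  0.5 0.7] t 18.6 q [ 0.66  0.29 -0.54  0.   -0.74 -0.84]
shift cm [ 0.07 -0.02  0.48] turn deg [ 0.   -0.01  0.04]
```

View pics/s7.png

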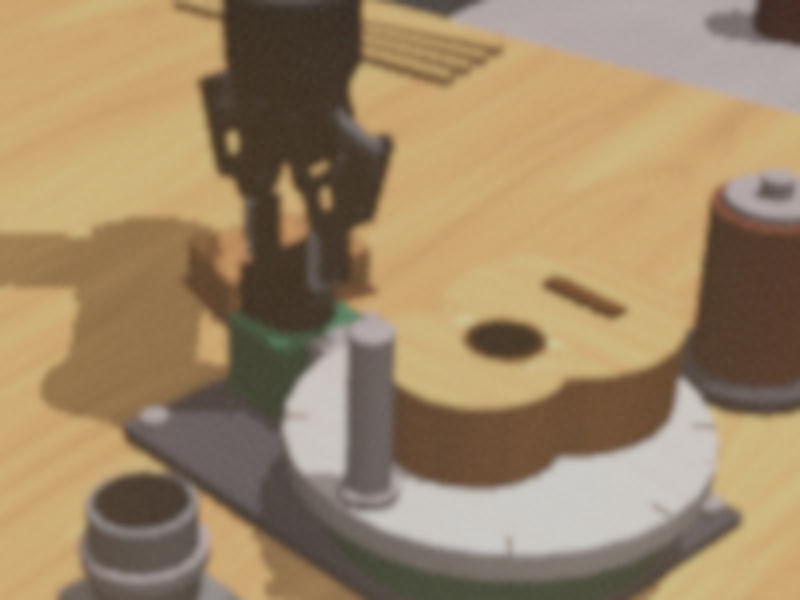

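The fingers straddle the bar, with the right tip at (325,290), and the table rests with its wide end at the drum. I'll close, then turn 60° clockwise.

drive_tool:
  deltas:
    - [[0, 0, 0], [0, 0, 0]]
    - [[0, 0, 0], [0, 0, 0]]
    - [[0, 0, 0], [0, 0, 0]]
    - [[0, 0, 0], [0, 0, 0]]
    - [[0, 0, 0], [0, 0, 0]]
    - [[0, 0, 0], [0, 0, 0]]
  claw: 1.2

```text
clock: 19.25
position: [450.3, 144.8, 57.4]
ee_rot: [-0.64, 0.769, -0.0, 0.0]
contact_force: [0.6, -0.9, 3.8]
gripper_width: 16.4
grasp_force: 61.6
```

drive_tool:
  deltas:
    - [[0, 0, 0], [0, 0, 5]]
    - [[0, 0, 0], [0, 0, 5]]
    - [[0, 0, 0], [0, 0, 5]]
    - [[0, 0, 0], [0, 0, 5]]
    - [[0, 0, 0], [0, 0, 5]]
    - [[0, 0, 0], [0, 0, 5]]

```text
clock: 19.85
position: [449.7, 145.1, 57.4]
ee_rot: [-0.417, 0.909, 0.0, 0.0]
contact_force: [-2.4, 1.7, 6.2]
gripper_width: 16.5
grasp_force: 61.9
```

drive_tool:
  deltas:
    - [[0, 0, 0], [0, 0, 5]]
    - [[0, 0, 0], [0, 0, 5]]
    - [[0, 0, 0], [0, 0, 5]]
    - [[0, 0, 0], [0, 0, 5]]
    - [[0, 0, 0], [0, 0, 5]]
    - [[0, 0, 0], [0, 0, 5]]
    - [[0, 0, 0], [0, 0, 0]]
    - [[0, 0, 0], [0, 0, 0]]

```text
clock: 20.65
position: [449.3, 145.6, 57.3]
ee_rot: [-0.169, 0.986, 0.001, -0.0]
contact_force: [-4.5, 2.7, 7.0]
gripper_width: 16.1
grasp_force: 62.0
```

Run:
```python
from h import *
from bench import arm
go((450,144,57),-160.5);print(arm.read_state()["wrist_torque"])
```

```text
pos [449.3 145.6  57.3] w 16.09988385431397 F [-4.5  2.7  7. ] t 20.65 q [ 0.66  0.29 -0.54 -0.   -0.74 -1.89]
shift cm [-0.01 -0.17  0.03] turn deg [0.08 0.01 0.01]
[ 0.98101626  1.24088277 -0.01660101]
```

drive_tool:
  deltas:
    - [[0, 0, 0], [0, 0, 0]]
    - [[0, 0, 0], [0, 0, 0]]
    - [[0, 0, 0], [0, 0, 0]]
    - [[0, 0, 0], [0, 0, 0]]
    - [[0, 0, -1.5], [0, 0, 0]]
    - [[0, 0, -3], [0, 0, 0]]
    - [[0, 0, -3], [0, 0, 0]]
    - [[0, 0, -3], [0, 0, 0]]
    - [[0, 0, -3], [0, 0, 0]]
    - [[0, 0, -3], [0, 0, 0]]
  claw: 4.5

```text
clock: 21.65
position: [449.6, 144.4, 223.0]
ee_rot: [-0.169, 0.986, 0.0, -0.0]
contact_force: [1.5, 0.5, 0.2]
gripper_width: 45.0
grasp_force: 0.0
```

drive_tool:
  deltas:
    - [[1, -3, 0], [0, 0, 0]]
    - [[1, -3, 0], [0, 0, 0]]
    - [[1, -3, 0], [0, 0, 0]]
    - [[1, -3, 0], [0, 0, 0]]
    - [[1, -3, 0], [0, 0, 0]]
    - [[1, -3, 0], [0, 0, 0]]
    - [[1, -3, 0], [0, 0, 0]]
    - [[1, -3, 0], [0, 0, 0]]
    - [[1, -3, 0], [0, 0, 0]]
    - [[0, 0, 0], [0, 0, 0]]
    - [[0, 0, 0], [0, 0, 0]]

```text
clock: 22.75
position: [454.9, -140.4, 221.5]
ee_rot: [-0.169, 0.986, 0.0, -0.0]
contact_force: [-0.1, 1.0, -0.2]
gripper_width: 45.4
grasp_force: 0.0
```

Run:
```python
from h import *
from bench import get_image
import cv2
go((450,144,57),-160.5)
t=get_image("top");g=t["img"];old=cv2.imread("pics/top0.png")[:,:,::-1]
for n,im in(("old",old),("new",g)):
    y0,x0=272,236
    m=(im[y0:318,x0:282].max(2)<42).astype(np.uint8)
    k,l,s,c=cv2.connectedComponentsWithStats(m)
    j=1+np.argmax(s[1:,4]);ys,xs=np.nonzero(l==j)
    print(n,s[j],c[j]+[x0,y0],cv2.minAreaRect(np.c_[xs,ys].astype(np.float32)))
    for r in im[y0:318:2,x0-4:282]: print("".join("#" if p.max()<42 else "g" if int(p[1])>int(p[0])+12 else "." for p in r))
# handle & soundhole/bridge: bridge colour dark brown blob
    hs=cv2.inRange(im[170:275,215:330],(50,20,10),(105,65,50));ys,xs=np.nonzero(hs);
    k,l,s,c=cv2.connectedComponentsWithStats(hs);print([(tuple(a),tuple((b+[215,170]).round(1))) for a,b in zip(s[1:],c[1:]) if a[4]>15])
# changed regions at loose things
for n,(u,v) in dict(cork=(211,338),glue=(468,334),tin=(298,145)).items():
    a=[im[v-25:v+25,u-32:u+32].astype(int) for im in(old,g)];print(n,(abs(a[0]-a[1]).max(2)>40).sum())
```

```text
pos [ 454.9 -140.4  221.5] w 45.36895684781892 F [-0.1  1.  -0.2] t 22.75 q [ 0.04  0.11 -0.3  -0.   -1.16 -1.27]
shift cm [-9.   26.98 16.46] turn deg [ 0.03 -0.04 -0.08]
old [14 26  1  1  1] [250. 298.] ((14.0, 26.0), (0.0, 0.0), 0.0)
..................................................
..................................................
..................................................
..................................................
...............gggggg.............................
..............gggggggggggggggg....................
..............ggggggggg......ggggggggggggg........
.............gggggg..............gggggggggg.......
..............ggg..................ggggggg........
....................................gggggg........
.....................................ggggg........
..................................................
..................................................
............ggg...#..#............................
...........gggggg.................................
..........ggggggggg...............gggg............
...........gggggggggg..........ggggggg.........
[... 173 characters left out ...]
..................................
..................................................
..................................................
[((np.int32(29), np.int32(9), np.int32(7), np.int32(11), np.int32(41)), (np.float64(247.0), np.float64(185.2))), ((np.int32(45), np.int32(40), np.int32(19), np.int32(18), np.int32(265)), (np.float64(269.2), np.float64(218.3))), ((np.int32(62), np.int32(70), np.int32(14), np.int32(10), np.int32(46)), (np.float64(282.9), np.float64(244.6)))]Traceback (most recent call last):
  File "<stdin>", line 10, in <module>
    return _wrapfunc(a, 'argmax', axis=axis, out=out, **kwds)
    return bound(*args, **kwds)
ValueError: attempt to get argmax of an empty sequence
```

Run:
```python
from h import *
from bench import get_image
import cv2
g=get_image("top")["img"];old=cv2.imread("pics/top0.png")[:,:,::-1]
for n,im in(("old",old),("new",g)):
    for r in im[276:314:2,232:286]: print("".join("#" if p.max()<48 else "+" if p.max()<56 else "g" if int(p[1])>int(p[0])+12 else "." for p in r))
    hs=cv2.inRange(im[170:275,215:330],(50,20,10),(105,65,50))
    k,l,s,c=cv2.connectedComponentsWithStats(hs);print([(a.tolist(),(b+[215,170]).round(1).tolist()) for a,b in zip(s[1:],c[1:]) if a[4]>15])
for n,(u,v) in dict(cork=(211,338),glue=(468,334),tin=(298,145)).items():
    a=[im[v-25:v+25,u-32:u+32].astype(int) for im in(old,g)];print(n,(abs(a[0]-a[1]).max(2)>40).sum())
```

```text
......................................+...............
.....................................+................
...............gggggg................+................
..............gggggggggggggggg.......++...............
..............ggggggggg..+...ggggggggggggg............
.............gggggg.++++++++++++.gggggggggg+..........
........++###+ggg.+++++++++++++.++.ggggggg.++.........
.......+++++++++############++++..++gggggg++..........
......+#+++++++++++++++++++++#######.ggggg++..........
......+##++++++++++++++++++++++++++++++++#++..........
..........+#######++++++++++++++++++...++++...........
............ggg+############+++++++++++++#+...........
...........gggggg##################+++++#++...........
..........ggggggggg+++++++++++###+gggg.+++............
...........gggggggggg.++++++++.ggggggg.++.............
................++..ggg..gggggggggggggg++.............
......................++++++...ggggggg.+..............
......................................................
......................................................
[([29, 9, 7, 11, 41], [247.0, 185.2]), ([45, 40, 19, 18
[... 473 characters left out ...]
...............................
............ggg.+++...................................
............ggg.++....................................
...........gggg.++....................................
...........ggggg.+....................................
..........ggggggg+....................................
..........gggggggg....................................
...........ggggggg....................................
.................+....................................
......................................................
......................................................
......................................................
[([45, 40, 19, 18, 265], [269.1, 218.4])]
cork 0
glue 716
tin 0
```

The arm hides the knob from the top camera, so I'll move it further aside.

drive_tool:
  deltas:
    - [[0, 0, -3], [0, 0, 0]]
    - [[0, -3, 0], [0, 0, 0]]
    - [[0, -3, 0], [0, 0, 0]]
    - [[0, -3, 0], [0, 0, 0]]
    - [[0, -3, 0], [0, 0, 0]]
    - [[0, -3, 0], [0, 0, 0]]
    - [[0, -3, 0], [0, 0, 0]]
    - [[0, -3, 0], [0, 0, 0]]
    - [[0, -3, 0], [0, 0, 0]]
    - [[0, -3, 0], [0, 0, 0]]
    - [[0, -3, 0], [0, 0, 0]]
    - [[0, 0, 0], [0, 0, 0]]

```text
clock: 24.05
position: [556.6, -424.0, 249.7]
ee_rot: [-0.169, 0.986, 0.0, -0.001]
contact_force: [0.3, 0.4, 0.2]
gripper_width: 44.7
grasp_force: 0.0
```

Run:
```python
from h import *
from bench import get_image
import cv2
g=get_image("top")["img"];old=cv2.imread("pics/top0.png")[:,:,::-1]
im=g
for r in im[274:316:2,230:290]: print("".join("#" if p.max()<48 else "+" if p.max()<56 else "g" if int(p[1])>int(p[0])+12 else "." for p in r))
hs=cv2.inRange(im[170:275,215:330],(50,20,10),(105,65,50))
k,l,s,c=cv2.connectedComponentsWithStats(hs);print([(a.tolist(),(b+[215,170]).round(1).tolist()) for a,b in zip(s[1:],c[1:]) if a[4]>10])
t=get_image("top")
for n,(u,v) in dict(cork=(211,338),glue=(468,334),tin=(298,145)).items():
    a=[im[v-25:v+25,u-32:u+32].astype(int) for im in(old,g)];print(n,(abs(a[0]-a[1]).max(2)>40).sum())
o=np.array([609,115]);b=ray(t,(286.5,241.5),115)[:2]-o;print("bridge old polar",np.hypot(*b),np.degrees(np.arctan2(b[1],b[0])))
for dy in(-95.,-99):
  for rr in(np.hypot(*b),):
    for a in (-135,):
      th=np.arctan2(b[1],b[0])+np.radians(a);print("bridge expect px",pix(t,[o[0]+rr*np.cos(th),o[1]+rr*np.sin(th),115]))
```

```text
............................................................
........................................+...................
...................+++##+...................................
.................+#+++++##.............+....................
................g.+++++++##+gggg.......+....................
................gg+++++++####+.ggggggggggggg................
...............gggg#++++++###++.++.gggggggggg+..............
...............gggg+#++++++###+.+..+.ggggggg.++.............
..............gggg.##++++++####+.+...+gggggg++..............
..............ggg.++##++++++###++....+gggggg++..............
..............ggg.+++#+++++++###++.+.+.gggg.+...............
.............gggg.+++##++++++####+...+ggggg++...............
.............ggggg.+++###+++++####+...gggg.++...............
.............gggggg++++#+++++++###++.ggggg++................
............ggggggggg+++#++++.++###ggggggg++................
.............gggggggggg.+#++++++###gggggg++.................
......................gg.#+++++++##+ggggg++.................
........................++#++++.++##.ggg.+..................
...........................+#+++++++........................
............................................................
............................................................
[([45, 40, 19, 18, 266], [269.0, 218.4]), ([42, 71, 11, 5, 14], [262.4, 243.0])]
cork 0
glue 2119
tin 0
bridge old polar 60.1860320919405 -144.05562298182605
bridge expect px [241.66644457 214.3874669 ]
bridge expect px [241.66644457 214.3874669 ]
```

Run:
```python
from h import *
from bench import get_image
import cv2
t=get_image("top");old=cv2.imread("pics/top0.png")[:,:,::-1]
P={}
for n,im,(x0,y0) in(("old",old,(265,225)),("new",t["img"],(225,195))):
    c=im[y0:y0+38,x0:x0+38].astype(np.float32);m=(c[:,:,0]<115)&(c[:,:,0]>c[:,:,2]+18)
    k,l,s,ce=cv2.connectedComponentsWithStats(m.astype(np.uint8))
    for j in range(1,k):
        if s[j,4]>25:
            ys,xs=np.nonzero(l==j);print(n,s[j].tolist(),(ce[j]+[x0,y0]).round(1))
            b=ray(t,ce[j]+[x0,y0],118)[:2]-[608.5,115];print(np.hypot(*b),np.degrees(np.arctan2(b[1],b[0])),cv2.fitLine(np.c_[xs,ys].astype(np.float32),2,0,.01,.01)[:2].ravel())
```

```text
old [11, 9, 22, 17, 137] [286.2 242.1]
60.75235345286137 -145.00405910607768 [ 0.8117492  -0.58400613]
new [11, 7, 10, 23, 135] [240.2 213. ]
63.34434310244835 78.58944036517387 [ 0.19440855 -0.9809207 ]
new [34, 16, 4, 15, 32] [260.8 218.5]
18.590946421389173 88.26797801343099 [ 0.01315826 -0.99991345]
```

```bash
python3 -c "
from bench import arm
print(arm.job_done())"
```

```text
the job is handed in; nothing more can be done
None
```

The job is handed in: the table rests in its stop with the wide end pointing at the drum, the knob is 60° clockwise in its locked stop, and the arm is clear. The cork block and wax tin are unmoved. The arm hid the glue bottle in the last picture, but I felt no contact near it.

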